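# Set up the wire bonder's work stage

### The arm

A 7-joint arm with a two-finger parallel gripper is mounted at the origin on the work surface. World frame = base frame: x ahead of the robot, y to its left, z up, the work surface at z = 0. Lengths are in mm, angles in rad, forces in N, time in s.
With the tool pointing down it reaches from about 400 to 875 mm from the base axis. Payload 4.4 kg.
Tool frame: the origin (TCP) lies at the very end of the fingers, on their centre line; the grasp point (between the pads) lies 19 mm behind it; z points along the fingers, y is the direction in which the jaws open and shut (so a half turn about z gives the same grasp; the last joint's range is limited). The gripper opens to 85 mm and grips with 20 to 120 N. Pads are 22 mm wide; open, the fingers measure 114 mm over their backs; the gripper's body (76 mm by 85 mm) begins 54 mm behind the grasp point. The pads swing forward as they close: fully open they stand 13 mm farther back than shut.
Start: joints at [1.045, 0.628, 0.038, 1.517, -0.027, 0.996, -0.02], TCP at [288.478, -582.493, 231.313] pointing down, gripper open.
Joint ranges: [-3.06, 3.06], [-0.37, 2.12], [-1.25, 1.32], [0.18, 2.47], [-1.1, 4.24], [0.23, 1.98], [-2.94, 2.94]. Speed limits (rad/s): [2.57, 2.57, 3.14, 3.14, 3.14, 3.14, 3.14].

### API

Orientations are given as [roll, pitch, yaw] about the fixed x, y, z axes, in that order (R = Rz(yaw) Ry(pitch) Rx(roll)).
In Python, from cell import ctrl gives the robot as it stands. The module is installed in compiled form; this text tells all that it offers.
- The arm moves only by the shell command python3 -m jog 'ROWS'. ROWS is text: rows parted by semicolons, each of 7 numbers parted by spaces: the shift along the tool's x, y, z in mm, then the turn, a rotation vector about the tool's x, y, z in degrees, then the opening, from -1 (shut) to 1 (fully open). In form: x y z wx wy wz claw; .... A call has 1 to 8 rows; each row is the pose to reach, as a shift and turn from the pose commanded when the call began, along the tool's axes at that moment; what a row does not reach only later rows make up. A row lasts 1/8 s, in which the tool goes at most 62.5 mm and 10.7 degrees, less where a joint would pass 70% of its speed; a pose out of reach is approached as far as the arm can. A call with a gripper value outside its range is refused whole. The fingers move at their own pace and stop on an object; the grip force is fixed at half the most. Time passes only in rows, so rows that repeat a pose let the fingers close. It gives the time, the measured TCP pose, the force and the opening at its end, in the units of the state.
- ctrl.read_state(): the state, without advancing time (a new reading comes with each control period).
- ctrl.get_image(name): name is "scene" or "top" or "wrist"; returns a dict with "image" (384x512x3 uint8, red, green, blue), "z_map" (384x512 float32, mm along the optical axis (not along the pixel's ray), 0 where there is no reading), "vertical_fov" (degrees; the focal length in pixels is half the picture's height over the tangent of half this angle, whatever the lens; pixels are square), "cx", "cy" (the principal point, pixels), "extrinsics" (4x4, takes a point from world to camera coordinates); the wrist camera has in their place "hand_eye" (4x4, takes a point from camera to tool coordinates, whose origin is the TCP and whose axes are the flange's). Camera axes: x right, y down, z forward; pixel columns grow to the right and rows downward; lengths in mm; the calibration is good to about 2 mm. A picture is of the moment at which its call begins: read the wrist's pose just before it.
- ctrl.finish_job(): hands the job in, once; it reports no verdict.
The state is a dict: "clock": time; "qpos": joint angles; "qd": joint speeds; "tau": joint torques, N m; "eef_pos": TCP position; "tool_rot": TCP orientation; "force": force on the tool from outside, world axes, zero at the start; "torque": the same for the moment, N m; "width": finger opening in mm.
Only numpy, scipy, OpenCV 4.12 (cv2) and the standard library are available. Lean on these libraries where they do the work, as an engineer would, in place of code of your own. Each camera call takes 0.05 s, during which the arm holds its last target.

### The job

Get the bonder's stage ready: lift the black chip box off the stage and set it flat in the blue tray, and slide the gold carrier plate along the stage, keeping it flat and well clear of the box, until its whole leading edge lies right on the scribed line without running past it. Also swing the microscope's orange zoom lever up until it lines up with the red index marks, touching no part of the microscope but the zoom ring and its lever. Leave the jar, pot and trackball where they are.

Things in the scene. Friction and masses are not known exactly. Their poses are not given: they have to be found in the camera images.
- stage: fixed stainless work stage on a blue base, 320 x 190 mm, top face 20 mm above the bench. Origin on the bench level, directly under the middle of the scribed line; x = direction in which the carrier is pushed (roughly to the robot's right, world -y), y along the line, away from the robot, z up. The plate spans x -220 to +100 mm, y -95 to +95 mm in this frame. Nothing on it stops the carrier.
- line (a point): middle of the scribed line, a black line 2 mm wide across the whole stage top (along the stage's y at stage x = 0); axes as the stage's
- scope: fixed video microscope over the stage, origin and axes as the stage's. Level black barrel, 48 mm diameter, along y from -85 to +185 mm, axis at x -55, z 165 mm (underside at z 141 mm). Ivory column 50 x 50 mm, 185 mm tall, at x -55, y +205 mm, on a foot 90 x 70 x 12 mm. Fixed bright collars, 58 mm diameter, at y 112-126 and 144-158 mm, either side of the zoom ring, each with a red index mark on top.
- zoom (a joint): angle of the zoom ring about the barrel's axis: 0 when the orange lever stands straight up, in line with the red index marks; negative when the lever leans back towards stage -x (the robot's left, the side the carrier starts on), as it does at the start; range -1.2 to 0.8 rad. Friction 0.06 N m holds it wherever it is left; no spring.
- zoom_axis (a point): fixed point on the axis of the zoom ring, at the middle of its width (stage x -55, y +135, z 165 mm); axes as the stage's, the ring turns about y. The grey ring is 66 mm in diameter and 16 mm wide, 1 mm from the fixed collar on each side.
- lever_tip (a point): outer end of the orange lever, 86 mm from the ring's axis; its z axis points outward along the lever. The lever is a straight bar of 10 x 10 mm section standing radially out of the ring, from the ring's rim at 33 mm to 86 mm from the axis.
- carrier_mid (a point): centre of the loose gold carrier plate: 70 mm along x, 110 mm along y, 24 mm thick, about 0.4 kg (varies), lying flat on the stage; x points to its leading edge (towards the line), y away from the robot, z up. Centre 12 mm above the stage top. Sliding friction on the stage is roughly 0.5 to 0.7 of its weight; it stops as soon as the push stops.
- front_left (a point): far end (from the robot) of the carrier's leading bottom edge (35 mm ahead, 55 mm along +y of its centre)
- front_right (a point): near end (to the robot) of the carrier's leading bottom edge (35 mm ahead, 55 mm along -y of its centre)
- chipbox_mid (a point): centre of the closed black chip box with a yellow patch on top: 90 mm along its x, 50 mm along its y, 30 mm high, about 0.12 kg, loose; it starts lying on the stage across the scribed line just beyond the microscope barrel, its length roughly along the push direction
- tray: fixed open blue tray, 170 mm along x, 150 mm along y, 22 mm high, walls and floor 5 mm thick; origin at the centre of its underside, on the bench
- carrier: the same gold carrier plate; origin at the centre of its underside, axes as carrier_mid
- chipbox: the same chip box; origin at the centre of its underside
- jar_mid (a point): centre of a clear swab jar with white cap, 60 mm diameter, 85 mm high, standing loose on the bench: leave alone
- pot_mid (a point): centre of a small green pot with yellow cap, 36 mm diameter, 45 mm high, standing loose: leave alone
- trackball_mid (a point): middle of the body of a steel trackball box 90 x 75 x 40 mm (ball on top, 58 mm overall), standing loose, 20 mm above the bench: leave alone
Things that resemble listed ones, but are neither listed nor needed, are in the scene too. What is meant by the carrier is not green, and is the larger of those in its own colour.

How it is judged:
By the outcome, as a careful person would: the job done as asked, in the order asked, and still so for the second after the job is handed in, with the robot touching nothing.
It also fails if it takes over 70 s, if anything falls off the work surface, if the arm or the gripper's body presses on something with over 40 N, if the wrist force passes 120 N, or if a joint passes its speed limit or range.

## Working session

There is one attempt and no reset: what is moved stays moved. The work goes in short steps, Python scripts to look and compute and a shell command to move; the robot and the scene stay as the last step left them, time stands still between calls to the robot, and variables do not carry over. Pictures are saved under pics/ and viewed, and the job is handed in when it is done.

```bash
mkdir -p pics; ls; python3 - <<'E'
from cell import ctrl
import cv2,numpy as np
s=ctrl.read_state()
for k,v in s.items(): print(k,v)
for n in ["scene","top","wrist"]:
    d=ctrl.get_image(n); cv2.imwrite(f"pics/{n}0.png",d["image"][:,:,::-1])
    np.savez(f"{n}0.npz",**d)
    print(n,{k:v for k,v in d.items() if k not in("image","z_map")})
E
```

```text
pics
clock 0.0
qpos [ 1.04520393  0.62935247  0.0384043   1.51833888 -0.0269854   0.99629219
 -0.01998816]
qd [-1.90408775e-03 -2.19366155e-04  6.57837281e-05  1.63349470e-04
  3.80274642e-05 -5.16287171e-04  5.87081373e-04]
tau [ 2.78191383e-04 -5.63402438e+01  1.22639392e+00 -1.93441647e+01
  1.10561712e-02  1.05474971e-02  2.59544493e-05]
eef_pos [ 288.21805938 -581.92801866  230.39360084]
tool_rot [-3.13971871e+00  1.45308389e-05  4.59843307e-01]
force [ 0.10160469 -0.09512889  0.35126543]
torque [-0.02208152  0.01136431  0.02842914]
width 85.37828727771215
scene {'vertical_fov': 56.9596507884395, 'cx': 257.8922576745246, 'cy': 195.15394740138188, 'extrinsics': array([[ 1.66600462e-01,  9.85978650e-01, -9.50728106e-03,
        -1.19092675e+02],
       [ 7.75759120e-01, -1.37019257e-01, -6.15973629e-01,
        -2.93616249e+02],
       [-6.08639527e-01,  9.52461312e-02, -7.87709401e-01,
         1.36195704e+03],
       [ 0.00000000e+00,  0.00000000e+00,  0.00000000e+00,
         1.00000000e+00]])}
top {'vertical_fov': 57.65690952858802, 'cx': 257.8885201192568, 'cy': 192.42845069612534, 'extrinsics': array([[-8.75982069e-03, -9.99745285e-01, -2.07997898e-02,
         3.42971838e+01],
       [-9.83287680e-01,  1.23945758e-02, -1.81636208e-01,
         5.67749621e+02],
       [ 1.81847747e-01,  1.88610764e-02, -9.83145796e-01,
         1.01802751e+03],
       [ 0.00000000e+00,  0.00000000e+00,  0.00000000e+00,
         1.00000000e+00]])}
wrist {'vertical_fov': 58.65886199151378, 'cx': 255.18873338171008, 'cy': 184.29351504358863, 'hand_eye': array([[-1.06769674e-03, -9.53702138e-01, -3.00750881e-01,
         7.82330032e+01],
       [ 9.99999241e-01, -8.33313411e-04, -9.07605475e-04,
         1.76096460e+00],
       [ 6.14965539e-04, -3.00751622e-01,  9.53702304e-01,
        -1.42744447e+02],
       [ 0.00000000e+00,  0.00000000e+00,  0.00000000e+00,
         1.00000000e+00]])}
```

View pics/scene0.png

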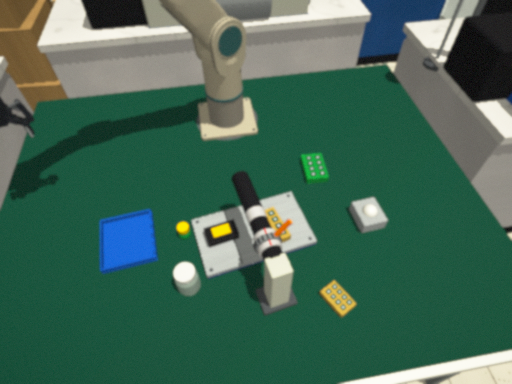

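View pics/top0.png

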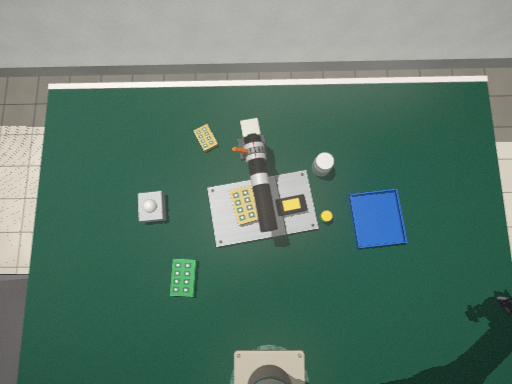

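View pics/wrist0.png

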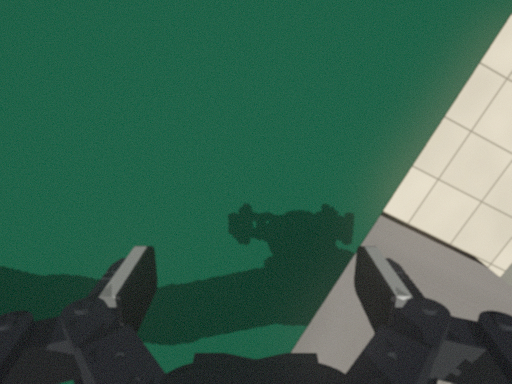

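The scene view shows the box (black with a yellow patch, about 220,232), the gold carrier under the barrel (278,222), the blue tray (127,240) and the orange lever (285,228). In the top view they are at: box (291,205), carrier (245,205), tray (378,218), lever (240,150). The decoys are a small gold plate (206,138) and a green plate (183,278). Next I'll get coarse positions.

```bash
cat > h.py <<'E'
import numpy as np,cv2
from scipy.spatial.transform import Rotation as R
def f(d): return 192/np.tan(np.radians(float(d["vertical_fov"]))/2)
def cam2world(d,pose=None):
    if "hand_eye" in d:
        T=np.eye(4); T[:3,:3]=R.from_euler('xyz',pose[1]).as_matrix(); T[:3,3]=pose[0]
        return T@d["hand_eye"]
    return np.linalg.inv(d["extrinsics"])
def rays(d,uv,pose=None):
    uv=np.atleast_2d(uv).astype(float); M=cam2world(d,pose)
    v=np.c_[(uv[:,0]-d["cx"])/f(d),(uv[:,1]-d["cy"])/f(d),np.ones(len(uv))]
    return M[:3,3],v@M[:3,:3].T
def onplane(d,uv,z,pose=None):
    o,v=rays(d,uv,pose); t=(z-o[2])/v[:,2]; return o+t[:,None]*v
def cloud(d,pose=None):
    vv,uu=np.mgrid[:384,:512]; o,v=rays(d,np.c_[uu.ravel(),vv.ravel()],pose)
    return (o+v*np.asarray(d["z_map"]).reshape(-1,1)).reshape(384,512,3)
def project(d,P,pose=None):
    P=np.atleast_2d(P); C=(np.c_[P,np.ones(len(P))]@np.linalg.inv(cam2world(d,pose)).T)[:,:3]
    return np.c_[C[:,0]/C[:,2]*f(d)+d["cx"],C[:,1]/C[:,2]*f(d)+d["cy"]]
def snap(name,tag):
    from cell import ctrl
    s=ctrl.read_state(); d=ctrl.get_image(name)
    cv2.imwrite(f"pics/{tag}.png",d["image"][:,:,::-1])
    np.savez(f"{tag}.npz",p=s["eef_pos"],r=s["tool_rot"],**d); return load(tag)
def load(tag):
    d=dict(np.load(f"{tag}.npz")); 
    pose=(d["p"],d["r"]) if "p" in d else None
    for k in("cx","cy","vertical_fov"): d[k]=float(d[k])
    return d,pose
def hsv(d): return cv2.cvtColor(d["image"],cv2.COLOR_RGB2HSV)
def rect(mask,k=0):
    n,l,st,c=cv2.connectedComponentsWithStats(mask.astype(np.uint8))
    i=1+np.argsort(-st[1:,4])[k]; return l==i,st[i],c[i]
E
python3 - <<'E'
from h import *
d,p=load("top0"); H=hsv(d); C=cloud(d)
cv2.imwrite("pics/top0z.png",cv2.resize(d["image"][110:260,180:420,::-1],None,fx=3.3,fy=3.3,interpolation=cv2.INTER_CUBIC))
h,s,v=cv2.split(H)
for n,m in dict(blue=(h>105)&(h<125)&(s>150)&(v>80),orange=(h<12)&(s>150)&(v>100),yel=(h>18)&(h<32)&(s>120)&(v>100)).items():
    k,l,st,c=cv2.connectedComponentsWithStats(m.astype(np.uint8))
    for i in range(1,k):
        if st[i,4]>8:
            q=C[l==i]; print(n,st[i],c[i].round(),np.median(q,0).round(),q.min(0).round(),q.max(0).round())
# stage
m=(C[...,2]>13)&(C[...,2]<27)&(s<60)&(v>90)
mm,st,c=rect(m); q=C[mm][:,:2].astype(np.float32); r=cv2.minAreaRect(q); print("stage",r,np.round(cv2.boxPoints(r)))
E
```

```text
blue [ 349  189   58   59 2704] [377. 218.] [ 489. -344.    6.] [ 373. -431.   -3.] [ 580.    8. 1105.]
yel [282 198  19  13 171] [291. 204.] [531. -72.  51.] [ 373. -100.   45.] [ 550.    8. 1105.]
yel [321 210  11  12  98] [326. 216.] [ 495. -178.   45.] [ 479. -203.   -4.] [ 518. -163.   51.]
stage ((526.3450927734375, 18.577346801757812), (190.29432678222656, 319.91595458984375), 9.58667278289795) [[ 406.  160.]
 [ 459. -155.]
 [ 647. -123.]
 [ 594.  192.]]
```

View pics/top0z.png

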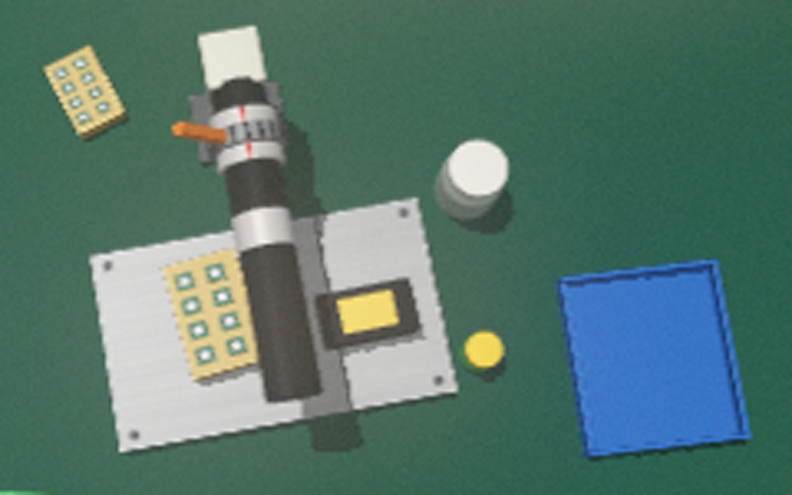

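```bash
cat >> h.py <<'E'
def rel(P,Rm=None,cmd=None):
    """shift (mm) & rotvec(deg) in present tool axes to reach world P, orientation matrix Rm"""
    from cell import ctrl
    s=ctrl.read_state(); R0=R.from_euler('xyz',s["tool_rot"]).as_matrix(); p0=np.array(s["eef_pos"])
    sh=R0.T@(np.array(P,float)-p0); rv=np.zeros(3) if Rm is None else np.degrees(R.from_matrix(R0.T@Rm).as_rotvec())
    return sh.round(1),rv.round(1)
# coarse stage frame
SX=np.array([.166,-.986,0]);SX/=np.linalg.norm(SX);SY=np.array([-SX[1],SX[0],0]);SO=np.array([536.3,-40.6,0])
def S2W(x,y,z): return SO+x*SX+y*SY+np.array([0,0,z])
def W2S(P): P=np.atleast_2d(P)-SO; return np.c_[P@SX,P@SY,P[:,2]]
def tool(zx,zz,xs):
    """tool in the stage x-z plane: z axis = (zx,0,zz), tool x sign xs chosen so that x_t.stage x has sign xs"""
    z=zx*SX+zz*np.array([0,0,1]); z/=np.linalg.norm(z)
    x=-zz*SX+zx*np.array([0,0,1]); x/=np.linalg.norm(x); x*=xs
    return np.c_[x,np.cross(z,x),z]
E
python3 -c "
from h import *
print(rel(S2W(0,30,340),tool(0,-1,-1)))
print(rel([288,-582,380]))"
```

```text
(array([ 491.3, -366.6, -108.9]), array([ -0.1,  -0.1, -73.2]))
(array([  -0.2,   -0.4, -149.4]), array([0., 0., 0.]))
```

```bash
python3 -m jog '0 0 -60 0 0 0 1; 40 -30 -100 0 0 -9 1; 90 -67 -110 0 0 -18 1; 140 -104 -110 0 0 -27 1; 190 -141 -110 0 0 -36 1; 240 -178 -110 0 0 -45 1; 290 -215 -110 0 0 -54 1; 340 -252 -110 0 0 -63 1'
python3 -c "
from h import *
print(rel(S2W(0,30,340),tool(0,-1,-1)))"
```

```text
clock: 1.15
eef_pos: [481.7, -204.3, 341.4]
tool_rot: [3.141, 0.0, 1.564]
force: [1.4, 0.7, 0.7]
width: 85.6
(array([169.2,  83.1,   1.3]), array([ 0. ,  0. , -9.9]))
```

```bash
python3 -m jog '50 25 0 0 0 -4 1; 100 50 0 0 0 -8 1; 150 75 0 0 0 -10 1; 169 83 0 0 0 -10 1; 169 83 0 0 0 -10 1; 169 83 0 0 0 -10 1'
python3 - <<'E'
from h import *
d,p=snap("wrist","w1"); print(p)
C=cloud(d,p); print(C[192,256])
from cell import ctrl; print(ctrl.read_state()["qpos"])
E
```

```text
clock: 1.9
eef_pos: [565.4, -40.6, 341.1]
tool_rot: [-3.14, 0.002, 1.731]
force: [-0.0, 0.8, 0.1]
width: 85.7
(array([565.41351927, -40.57127944, 341.06741045]), array([-3.14023628e+00,  1.63361564e-03,  1.73083841e+00]))
[ 580.65149359 -121.24952934   21.02591395]
[ 0.28541857  0.42444587 -0.39637795  1.59061922  0.17585509  1.16261815
  0.00988149]
```

View pics/w1.png

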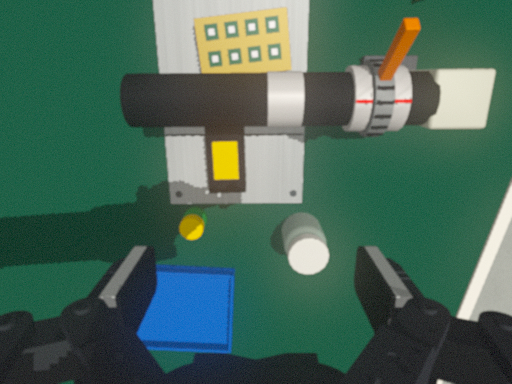

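```bash
python3 - <<'E'
from h import *
d,p=load("w1"); C=cloud(d,p); H=hsv(d); h,s,v=cv2.split(H)
cv2.imwrite("pics/w1z.png",cv2.resize(d["image"][0:210,110:340,::-1],None,fx=3,fy=2.8,interpolation=cv2.INTER_CUBIC))
S=W2S(C.reshape(-1,3)).reshape(384,512,3)
z=C[...,2]
def fit(m,n):
    mm,st,c=rect(m); r=cv2.minAreaRect(S[mm][:,:2].astype(np.float32)); print(n,st,"ctr",np.round(r[0],1),np.round(r[1],1),round(r[2],2),"z",np.median(S[mm][:,2]).round(1), "corners px"); return r
m=(z>14)&(z<27)&(s<70)&(v>70); fit(m,"stage")
fit((z>47)&(z<56)&(np.hypot(S[...,0]-30,S[...,1]+10)<80),"box")
fit((h>18)&(h<32)&(s>120)&(v>100)&(z>40)&(z<60)&(S[...,0]<85),"yellow")
fit((z>38)&(z<50)&(S[...,0]<0)&(S[...,0]>-200)&(abs(S[...,1])<90),"carrier")
fit((h>105)&(h<125)&(s>150),"tray")
# line: dark pixels on stage top between x -20..20
for y in (-80,-60,40,60,80):
    prof=[]
    for x in np.arange(-40,30,2.):
        u=project(d,S2W(x,y,20),p)[0]; prof.append(int(cv2.getRectSubPix(cv2.cvtColor(d["image"],cv2.COLOR_RGB2GRAY),(1,1),tuple(map(float,u)))[0,0]))
    print(y,prof)
m=(h<12)&(s>150)&(v>100); k,l,st,c=cv2.connectedComponentsWithStats(m.astype(np.uint8))
for i in range(1,k):
    if st[i,4]>3: q=S[l==i]; print("or",st[i],c[i].round(1),np.median(q,0).round(1),q.min(0).round(),q.max(0).round())
m=((h<8)|(h>172))&(s>120)&(v>80); k,l,st,c=cv2.connectedComponentsWithStats(m.astype(np.uint8))
for i in range(1,k):
    if st[i,4]>3: q=S[l==i]; print("red",st[i],c[i].round(1),np.median(q,0).round(1))
E
```

```text
stage [ 165  126  140   78 7793] ctr [48.9  1.3] [190.6 111. ] 89.91 z 20.2 corners px
box [ 205  127   41   67 2515] ctr [33.8 -9.1] [89.2 50.2] 1.17 z 50.3 corners px
yellow [ 195   17   93   56 1682] ctr [-106.6   14.8] [109.6  61.1] 89.54 z 44.2 corners px
carrier [ 194    7   98   66 5500] ctr [-107.4   16.6] [ 70.  110.1] 5.91 z 44.4 corners px
tray [ 135  265   99   90 2282] ctr [157.5 -27.5] [156.8 470.5] 71.14 z 10.9 corners px
-80 [60, 57, 53, 55, 52, 55, 54, 54, 53, 51, 54, 49, 49, 50, 51, 51, 75, 113, 124, 126, 127, 116, 99, 156, 190, 194, 193, 193, 193, 192, 192, 193, 193, 193, 194]
-60 [62, 60, 58, 60, 60, 57, 57, 59, 56, 56, 58, 56, 55, 56, 58, 53, 73, 114, 125, 128, 125, 116, 124, 183, 195, 196, 197, 197, 197, 196, 198, 198, 197, 197, 197]
40 [80, 79, 81, 80, 79, 78, 77, 77, 75, 74, 77, 75, 75, 75, 77, 72, 84, 119, 133, 135, 134, 125, 111, 174, 203, 202, 201, 201, 201, 200, 201, 200, 200, 201, 200]
60 [228, 224, 220, 215, 212, 207, 206, 203, 199, 196, 194, 189, 184, 179, 168, 161, 149, 135, 131, 133, 133, 121, 111, 168, 196, 198, 197, 197, 197, 196, 198, 197, 195, 197, 196]
80 [229, 225, 220, 215, 212, 207, 206, 203, 198, 197, 193, 189, 184, 178, 168, 161, 147, 135, 133, 132, 131, 121, 102, 119, 134, 160, 192, 199, 199, 198, 197, 198, 197, 197, 197]
or [385  56   3   4   5] [385.8  57.4] [-84.2 131.3 203.5] [-85. 131. 201.] [-83. 132. 206.]
or [381  65   4   3   6] [382.5  65.5] [-78.6 131.4 197.8] [-79. 131. 194.] [-77. 132. 201.]
or [379  70   5   2   6] [381.2  70.7] [-74.2 131.2 196.6] [-75. 131. 191.] [-74. 132. 201.]
or [357 100  16   3  24] [364.5 101.2] [-50.8 120.3 194.9] [-52. 115. 194.] [-50. 127. 196.]
or [395 100  17   3  34] [403.5 100.6] [-50.7 152.4 194.8] [-51. 146. 193.] [-50. 159. 196.]
red [394  99  19   4  49] [403.6 100.8] [-50.6 153.1 194.9]
red [356 100  17   3  49] [364.3 101. ] [-50.8 119.9 194.9]
```

View pics/w1z.png

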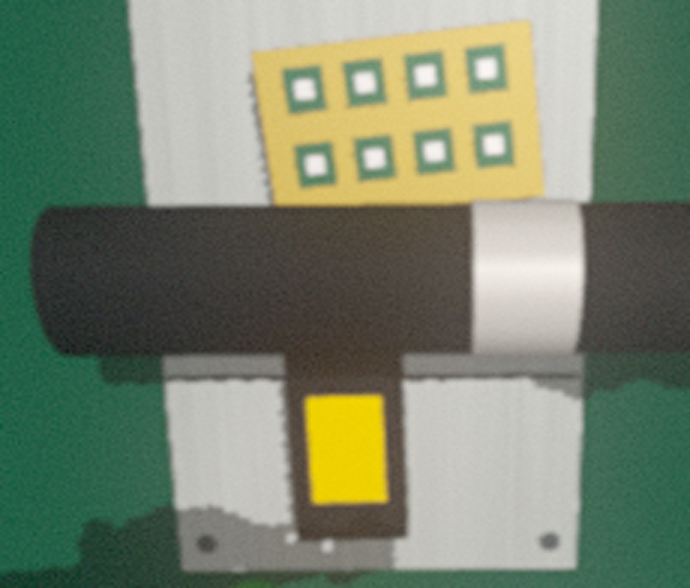

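```bash
sed -i 's/SO=np.array(\[536.3,-40.6,0\])/SO=np.array([536.3,-40.6,0])+4.1*SX+1.3*SY/' h.py
python3 - <<'E'
from h import *
d,p=load("w1"); C=cloud(d,p); S=W2S(C.reshape(-1,3)).reshape(384,512,3); H=hsv(d); h,s,v=cv2.split(H)
for n,m in dict(jar=(S[...,2]>75)&(S[...,2]<95)&(S[...,0]>70)&(S[...,0]<250),pot=(S[...,2]>38)&(S[...,2]<52)&(S[...,0]>90)&(S[...,0]<160)&(h>18)&(h<32)&(s>120)).items():
    mm,st,c=rect(m); q=S[mm]; print(n,st,q.min(0).round(),q.max(0).round())
d,p=load("top0"); H=hsv(d); h,s,v=cv2.split(H)
mm,st,c=rect((h>105)&(h<125)&(s>150)&(v>60))
r=cv2.minAreaRect(np.argwhere(mm)[:,::-1].astype(np.float32)); print(r)
for z in (22,0):
  P=onplane(d,cv2.boxPoints(r),z); print(P.round(),P.mean(0).round(), W2S(P).mean(0))
a=np.radians(1.17)
Rz=R.from_rotvec([0,0,a]).as_matrix()
Rb=Rz@tool(-np.sin(np.radians(25)),-np.cos(np.radians(25)),-1)
T=S2W(24,-10.4,27); pre=T-110*Rb[:,2]
print(T,pre,rel(pre,Rb)); print(R.from_matrix(Rb).as_euler('xyz'))
E
```

```text
jar [ 288  235   41   39 1238] [124.  71.  75.] [177. 123.  87.]
pot [180 216  24  24 434] [112. -78.  38.] [145. -46.  48.]
((377.4540100097656, 218.08737182617188), (56.32361602783203, 50.39897155761719), 80.90972137451172)
[[ 564. -254.   22.]
 [ 588. -411.   22.]
 [ 415. -424.   22.]
 [ 392. -272.   22.]] [ 490. -340.   22.] [283.61090266 -97.0726486   22.        ]
[[ 568. -260.    0.]
 [ 592. -420.    0.]
 [ 415. -433.    0.]
 [ 392. -277.    0.]] [ 492. -347.    0.] [290.98127185 -95.91942716   0.        ]
[531.99146571 -69.82082361  27.        ] [ 540.64388547 -115.49653481  126.69385657] (array([-69.5, -36.1, 214.6]), array([ 0.3, 25.1, -1.6]))
[-3.14159265 -0.43633231  1.75800955]
```

```bash
python3 -m jog '-50 -20 20 0 8 -1 1; -69.5 -36 80 0.3 18 -1.6 1; -69.5 -36 140 0.3 25.1 -1.6 1; -69.5 -36 200 0.3 25.1 -1.6 1; -69.5 -36 214.6 0.3 25.1 -1.6 1; -69.5 -36 214.6 0.3 25.1 -1.6 1'
python3 - <<'E'
from h import *
d,p=snap("wrist","w2"); print(p)
from cell import ctrl; s=ctrl.read_state();print(s["qpos"],s["force"])
E
```

```text
clock: 2.7
eef_pos: [542.0, -112.7, 127.5]
tool_rot: [3.14, -0.438, 1.762]
force: [1.1, 0.2, 1.1]
width: 85.5
(array([ 542.04557277, -112.65129156,  127.46185362]), array([ 3.14031349, -0.43824681,  1.7621104 ]))
[ 0.66081896  0.7999025  -0.47200209  1.69212125 -0.06940637  0.91411998
  0.52462282] [0.35965075 0.80918662 0.22296204]
```

View pics/w2.png

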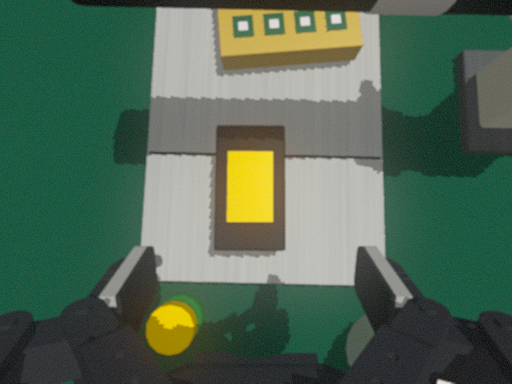

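The wrist camera now sees under the barrel. The box is at (250,188), the scribed line runs along row 155 and the carrier's leading face is near row 60. I'll refine the positions from this view.

```bash
python3 - <<'E'
from h import *
d,p=load("w2"); C=cloud(d,p); S=W2S(C.reshape(-1,3)).reshape(384,512,3); H=hsv(d); h,s,v=cv2.split(H); g=cv2.cvtColor(d["image"],cv2.COLOR_RGB2GRAY)
def fit(m,n):
    mm,st,c=rect(m); r=cv2.minAreaRect(S[mm][:,:2].astype(np.float32)); print(n,st,"ctr",np.round(r[0],1),np.round(r[1],1),round(r[2],2),"z",np.median(S[mm][:,2]).round(1))
fit((S[...,2]>46)&(S[...,2]<56)&(np.hypot(S[...,0]-30,S[...,1]+10)<70),"box")
mm,st,c=rect((h>18)&(h<32)&(s>150)&(v>120)&(S[...,0]>0)&(S[...,0]<80)&(S[...,2]>40)); print("yellow ray",W2S(onplane(d,c,50,p)),c)
pts=[]
for u in list(range(155,205,5))+list(range(295,375,5)):
    col=g[140:170,u].astype(int); k=np.argmin(col); w=np.clip(60+col.min()-col[max(k-2,0):k+3],0,None); vv=140+k+0; pts.append((u,vv))
P=W2S(onplane(d,np.array(pts),20,p)); print(P.round(1)[::4]); print(np.polyfit(P[:,1],P[:,0],1))
E
```

```text
box [ 214  125   72  126 8779] ctr [ 29.  -10.3] [90.1 50.1] 0.99 z 50.3
yellow ray [[ 29.52344469 -10.58631782  50.        ]] [249.66216613 186.33812738]
[[ -0.4 -88.1  20. ]
 [  0.  -71.9  20. ]
 [ -0.4 -55.8  20. ]
 [  0.1  32.7  20. ]
 [ -0.3  48.8  20. ]
 [  0.1  64.9  20. ]
 [ -0.2  81.   20. ]]
[ 0.00067717 -0.19098177]
```

```bash
python3 - <<'E'
from h import *
Rb=R.from_rotvec([0,0,np.radians(1.0)]).as_matrix()@tool(-np.sin(np.radians(25)),-np.cos(np.radians(25)),-1)
print(rel(S2W(24,-10.4,27),Rb))
E
```

```text
(array([ -3.2,  -3.2, 110.8]), array([ 0. , -0. ,  0.5]))
```

```bash
python3 -m jog '-1 -1.5 45 0 0 0 1; -1 -1.5 80 0 0 0 1; -1 -1.5 100 0 0 0 1; -1 -1.5 110 0 0 0 1; -1 -1.5 110 0 0 0 1'
python3 -c "
from h import *
from cell import ctrl
s=ctrl.read_state(); print(W2S(s['eef_pos']),s['force'],s['tool_rot'])"
```

```text
clock: 3.38
eef_pos: [533.0, -67.7, 28.1]
tool_rot: [3.138, -0.437, 1.764]
force: [0.2, 0.6, 1.5]
width: 85.3
[[22.12404064 -9.04398387 28.09598066]] [0.21500189 0.57027327 1.46187617] [ 3.13814375 -0.43678307  1.76415394]
```

Positioned around the box; now I'll close on it.

```bash
python3 -m jog '0 0 0 0 0 0 0; 0 0 0 0 0 0 -1; 0 0 0 0 0 0 -1; 0 0 0 0 0 0 -1; 0 0 0 0 0 0 -1; 0 0 0 0 0 0 -1'
python3 - <<'E'
from h import *
d,p=snap("wrist","w3")
E
```

```text
clock: 4.12
eef_pos: [532.5, -68.6, 27.7]
tool_rot: [3.139, -0.437, 1.762]
force: [-0.3, -1.3, 5.0]
width: 48.7
```

View pics/w3.png

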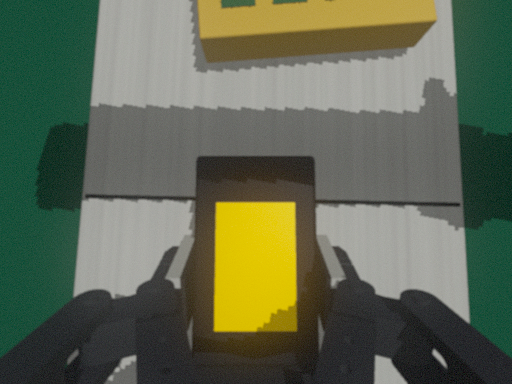

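```bash
python3 - <<'E'
from h import *
print(rel([536,-90,125]),rel([491,-336.5,125]),rel([491,-336.5,13.5]))
E
```

```text
(array([ 21.6,  -0.4, -97.3]), array([0., 0., 0.])) (array([-189.9,  -91.2, -196.4]), array([0., 0., 0.])) (array([-237.1,  -91.5,  -95.4]), array([0., 0., 0.]))
```

```bash
python3 -m jog '17 0 -36 0 0 0 -1; 24 0 -75 0 0 0 -1; 20 0 -98 0 0 0 -1; -25 -20 -120 0 0 0 -1; -75 -40 -142 0 0 0 -1; -125 -64 -165 0 0 0 -1; -175 -85 -190 0 0 0 -1; -190 -91 -196 0 0 0 -1'
python3 - <<'E'
from h import *
d,p=snap("top","t4")
cv2.imwrite("pics/t4z.png",cv2.resize(d["image"][110:260,180:420,::-1],None,fx=3.3,fy=3.3,interpolation=cv2.INTER_CUBIC))
print(rel([491,-336.5,50]),rel([491,-336.5,13.5]))
E
```

```text
clock: 5.18
eef_pos: [488.8, -341.9, 122.8]
tool_rot: [-3.141, -0.434, 1.754]
force: [-0.7, 0.8, -1.7]
width: 48.9
(array([-26. ,   3.1,  67.9]), array([0., 0., 0.])) (array([-41.3,   3.2, 101. ]), array([0., 0., 0.]))
```

View pics/t4z.png

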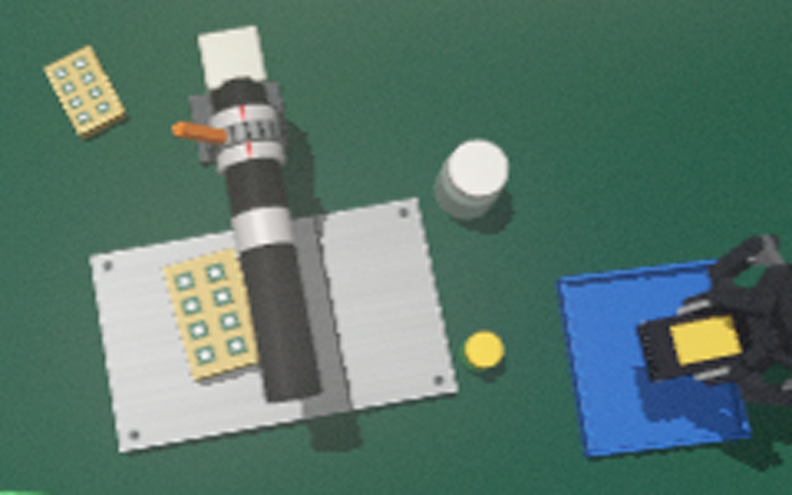

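```bash
python3 -m jog '-13 3 34 0 0 0 -1; -26 3 68 0 0 0 -1; -34 3 85 0 0 0 -1; -38 3 94 0 0 0 -1; -41 3 100 0 0 0 -1; -41 3 100 0 0 0 -1'
python3 - <<'E'
from h import *
d,p=snap("wrist","w5")
E
```

```text
clock: 5.98
eef_pos: [493.3, -330.0, 15.9]
tool_rot: [3.14, -0.438, 1.763]
force: [0.0, 0.0, 0.3]
width: 48.8
```

View pics/w5.png

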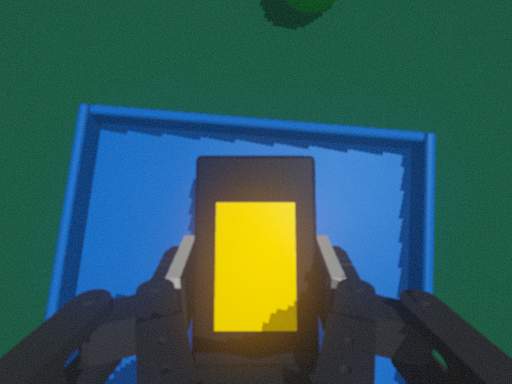

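```bash
python3 -m jog '-1.1 0 2.3 0 0 0 -1; -1.1 0 2.3 0 0 0 -1; -1.1 0 2.3 0 0 0 -1'
```

```text
clock: 6.4
eef_pos: [493.0, -330.0, 13.2]
tool_rot: [3.14, -0.438, 1.763]
force: [0.2, 0.4, -0.7]
width: 49.2
```

```bash
python3 -m jog '-0.4 0 0.9 0 0 0 -1; -0.4 0 0.9 0 0 0 -1; -0.4 0 0.9 0 0 0 -0.2; -0.4 0 0.9 0 0 0 0.3; -0.4 0 0.9 0 0 0 0.3; -0.4 0 0.9 0 0 0 0.3'
```

```text
clock: 7.15
eef_pos: [492.9, -329.7, 11.7]
tool_rot: [3.141, -0.438, 1.762]
force: [-0.2, 0.0, 0.5]
width: 55.4
```

```bash
python3 -m jog '0 0 -5 0 0 0 0.5; 0 0 -25 0 0 0 0.5; 0 0 -80 0 0 0 0.5; 0 0 -130 0 0 0 0.5; 20 0 -185 0 0 0 0.5; 40 0 -240 0 0 0 0.5; 40 0 -240 0 0 0 0.5'
python3 - <<'E'
from h import *
d,p=snap("wrist","w6")
d,_=load("top0");C=cloud(d);S=W2S(C.reshape(-1,3)).reshape(384,512,3)
m=(S[...,2]>30)&(S[...,0]<-250)&(S[...,0]>-450)&(abs(S[...,1])<150);mm,st,c=rect(m);print(st,S[mm].min(0).round(),S[mm].max(0).round())
th=np.radians(35);Rp=tool(np.sin(th),-np.cos(th),-1)
print(rel(S2W(-120,-20,310)),rel(S2W(-180,15,150),Rp))
E
```

```text
clock: 8.02
eef_pos: [507.7, -396.1, 252.0]
tool_rot: [3.133, -0.43, 1.765]
force: [0.0, 0.3, -0.5]
width: 64.1
[137 191  26  31 713] [-447.   15.   30.] [-364.  109.   61.]
(array([441.8,  81.1, 137.6]), array([0., 0., 0.])) (array([428.2, 116.9, 307.8]), array([  0.4, -59.8,   1.4]))
```

View pics/w6.png

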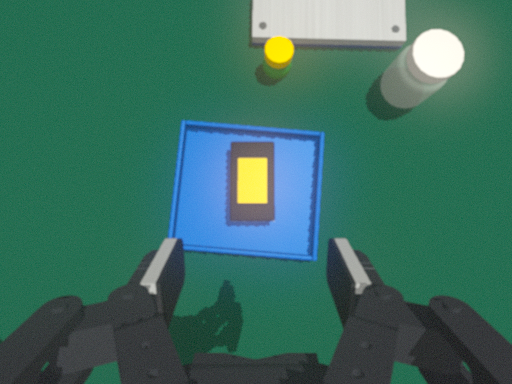

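The box sits flat in the middle of the tray (252,180). Next I'll cross high over the barrel to get behind the carrier.

```bash
python3 -m jog '50 8 -35 0 0 0 0.5; 105 20 -25 0 0 0 0.5; 160 32 0 0 -4 0 0.5; 217 43 28 0 -12 0 0.5; 274 54 57 0 -20 0 0.5; 330 65 84 0 -28 0 0.5; 386 75 110 0 -36 0 0.5; 442 82 138 0 -44 0 0.5'
python3 - <<'E'
from h import *
from cell import ctrl
s=ctrl.read_state(); print(W2S(s['eef_pos']),s['qpos'])
th=np.radians(35);Rp=tool(np.sin(th),-np.cos(th),-1)
print(rel(S2W(-175,15,200),Rp))
E
```

```text
clock: 9.07
eef_pos: [498.9, 58.4, 308.8]
tool_rot: [-3.141, 0.325, 1.761]
force: [1.4, 0.0, -0.7]
width: 64.1
[[-107.97539463  -21.70055692  308.75721801]] [-0.12494998  0.37183887 -0.37086939  1.82470179  0.49625573  1.11938249
 -0.54246221]
(array([97.4, 38.3, 82. ]), array([  0.6, -16.4,   1.2]))
```

```bash
python3 -m jog '40 10 -10 0 -8 0.5 0.5; 75 25 25 0.6 -16.4 1.2 0.5; 97 38 65 0.6 -16.4 1.2 0.5; 97 38 82 0.6 -16.4 1.2 0.5; 97 38 82 0.6 -16.4 1.2 0.5; 97 38 82 0.6 -16.4 1.2 0.5'
python3 - <<'E'
from h import *
from cell import ctrl
s=ctrl.read_state(); print(W2S(s['eef_pos']),s['qpos'])
d,p=snap("wrist","w7")
th=np.radians(35);Rp=tool(np.sin(th),-np.cos(th),-1)
print(rel(S2W(-175,15,26),Rp))
E
```

```text
clock: 9.82
eef_pos: [524.4, 128.5, 202.2]
tool_rot: [3.141, 0.606, 1.736]
force: [0.5, 0.5, 0.1]
width: 64.1
[[-172.86511725   15.09568544  202.2232444 ]] [-0.44615581  0.66792732 -0.29361307  1.77414278  0.74765717  1.20632069
 -0.99576017]
(array([101.8,  -0.5, 144.1]), array([ 0. , -0.3, -0.1]))
```

View pics/w7.png

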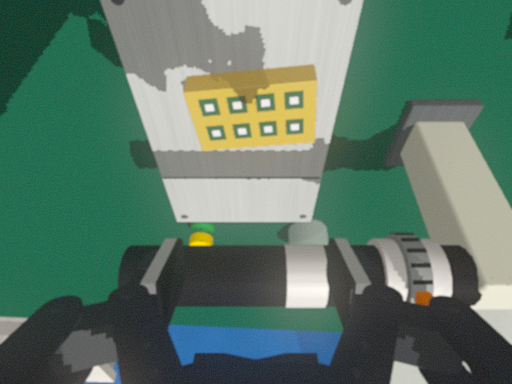

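```bash
python3 -m jog '34 0 48 0 0 0 0.5; 68 0 96 0 0 0 0.5; 85 0 120 0 0 0 0.5; 97 0 137 0 0 0 0.5; 100.5 0 142 0 0 0 0.5; 100.5 0 142 0 0 0 0.5'
python3 - <<'E'
from h import *
from cell import ctrl
s=ctrl.read_state(); print(W2S(s['eef_pos']),s['force'])
d,p=snap("wrist","w8"); 
S=W2S(cloud(d,p).reshape(-1,3)).reshape(384,512,3)
# finger tips seen
m=(S[...,0]<-140)&(S[...,0]>-260)&(S[...,2]>20.)&(S[...,2]<60)
mm,st,c=rect(m); print(st,S[mm].min(0),S[mm].max(0))
th=np.radians(35);Rp=tool(np.sin(th),-np.cos(th),-1)
print(rel(S2W(-80,15,26),Rp))
E
```

```text
clock: 10.62
eef_pos: [524.0, 131.7, 27.5]
tool_rot: [-3.141, 0.605, 1.738]
force: [0.3, 0.2, 0.7]
width: 64.2
[[-176.06245709   15.14466612   27.46252023]] [0.271213   0.18065762 0.72122819]
[    0   175   460   140 35684] [-221.22656366  -94.65734001   20.00000112] [-140.00549245   94.21469887   59.99611098]
(array([-78. ,  -0.4,  56.1]), array([ 0. , -0.3,  0. ]))
```

View pics/w8.png

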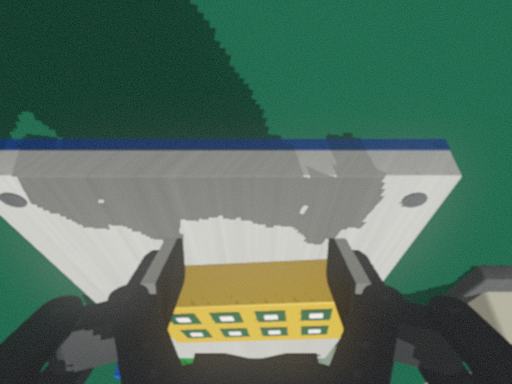

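```bash
python3 -m jog '-9 0 6.3 0 0 0 0.5; -18 0 12.6 0 0 0 0.5; -27 0 18.9 0 0 0 0.5; -36 0 25.2 0 0 0 0.5; -45 0 31.5 0 0 0 0.5; -54 0 37.8 0 0 0 0.5; -63 0 44.1 0 0 0 0.5; -63 0 44.1 0 0 0 0.5'
python3 - <<'E'
from h import *
from cell import ctrl
s=ctrl.read_state(); print(W2S(s['eef_pos']),s['force'])
d,p=snap("wrist","w9"); 
E
```

```text
clock: 11.68
eef_pos: [535.9, 52.9, 26.4]
tool_rot: [-3.138, 0.609, 1.738]
force: [0.8, -1.1, -0.3]
width: 64.1
[[-96.37149976  13.81416379  26.3699699 ]] [ 0.83019093 -1.0912427  -0.34958027]
```

View pics/w9.png

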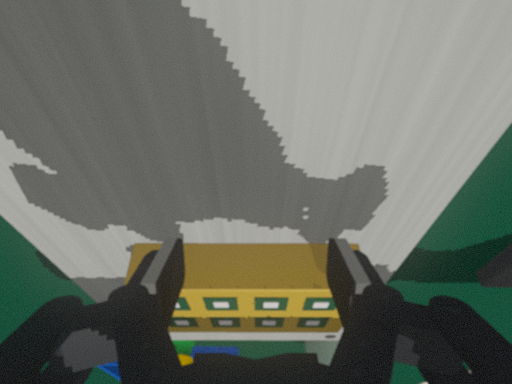

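```bash
cat > rear.py <<'E'
from h import *
import sys
d,p=load(sys.argv[1]); H=hsv(d);h,s,v=cv2.split(H)
S=W2S(cloud(d,p).reshape(-1,3)).reshape(384,512,3)
g=(h>15)&(h<32)&(s>110)
face=g&(S[...,2]>25)&(S[...,2]<40)&(abs(S[...,1]-12)<54)
q=S[face]; k=np.polyfit(q[:,1],q[:,0],1); r=q[:,0]-np.polyval(k,q[:,1]); q=q[abs(r)<4]; k=np.polyfit(q[:,1],q[:,0],1)
print("rear face: angle deg",np.degrees(np.arctan(k[0])),"x at y=14",np.polyval(k,14),len(q),q[:,1].min(),q[:,1].max())
E
python3 rear.py w8; python3 rear.py w9
```

```text
rear face: angle deg -6.0060604925838526 x at y=14 -146.44554225768042 4044 -23.213315550642637 54.716862272336854
rear face: angle deg 0.10134249853593906 x at y=14 -90.71380544671604 4481 -41.98206558341639 49.85583539965875
```

```bash
python3 -m jog '-5 0 3.5 0 0 0 0.5; -9 0 6.3 0 0 0 0.5; -12.3 0 8.6 0 0 0 0.5; -12.3 0 8.6 0 0 0 0.5; -12.3 0 8.6 0 0 0 0.5'
python3 - <<'E'
from h import *
from cell import ctrl
s=ctrl.read_state(); print(W2S(s['eef_pos']),s['force'])
d,p=snap("wrist","w10"); snap("top","t10")
E
python3 rear.py w10
```

```text
clock: 12.35
eef_pos: [538.6, 40.0, 26.3]
tool_rot: [-3.139, 0.607, 1.739]
force: [-0.1, -0.4, 0.1]
width: 63.7
[[-83.23772728  14.34802441  26.31596105]] [-0.14740149 -0.41231928  0.1338006 ]
rear face: angle deg 0.075567392193047 x at y=14 -78.04557892834126 4557 -41.999481541455296 50.46740046163167
```

```bash
python3 -m jog '16 0 -11 0 0 0 0.5; 50 0 -40 0 0 0 0.5; 40 0 -85 0 0 0 0.5; 15 0 -135 0 0 0 0.5; -15 0 -180 0 0 0 0.5; -50 0 -225 0 0 0 0.5; -70 0 -255 0 5 0 0.5; -90 0 -265 0 14 0 0.5'
python3 - <<'E'
from h import *
from cell import ctrl
s=ctrl.read_state(); print(W2S(s['eef_pos']),s['force'])
th=np.radians(-25);Rp=tool(np.sin(th),-np.cos(th),-1)
print(rel(S2W(40,15,300),Rp), rel(S2W(85,15,140),Rp))
E
```

```text
clock: 13.45
eef_pos: [526.0, 122.0, 296.9]
tool_rot: [3.141, 0.354, 1.746]
force: [0.7, -0.5, -0.0]
width: 64.3
[[-166.13049734   15.55078487  296.93314967]] [ 0.74642134 -0.52815096 -0.03144998]
(array([-194.4,   -2.3,   68.6]), array([ 0. , 45.3,  0.5])) (array([-181.1,   -2.8,  234.3]), array([ 0. , 45.3,  0.5]))
```

```bash
python3 -m jog '-55 0 15 0 9 0 0.5; -110 0 36 0 18 0 0.5; -165 -1 57 0 28 0 0.5; -200 -2 72 0 37 0 0.5; -200 -2 110 0 45.3 0.5 0.5; -188 -2 165 0 45.3 0.5 0.5; -182 -3 220 0 45.3 0.5 0.5; -181 -3 234 0 45.3 0.5 0.5'
python3 -m jog '0 0 0 0 0 0 0.5; 0 0 0 0 0 0 0.5; 0 0 0 0 0 0 0.5'
python3 - <<'E'
from h import *
from cell import ctrl
s=ctrl.read_state(); print(W2S(s['eef_pos']),s['force'])
d,p=snap("wrist","w11")
E
```

```text
clock: 14.45
eef_pos: [563.3, -131.6, 137.4]
tool_rot: [-3.133, -0.433, 1.727]
force: [1.2, 0.0, -0.5]
width: 64.2
clock: 14.82
eef_pos: [566.3, -131.7, 142.5]
tool_rot: [3.14, -0.428, 1.731]
force: [-0.8, 0.0, 0.5]
width: 64.0
[[ 90.75427347  13.19770746 142.47075429]] [-0.82105804  0.0382363   0.54693409]
```

View pics/w11.png

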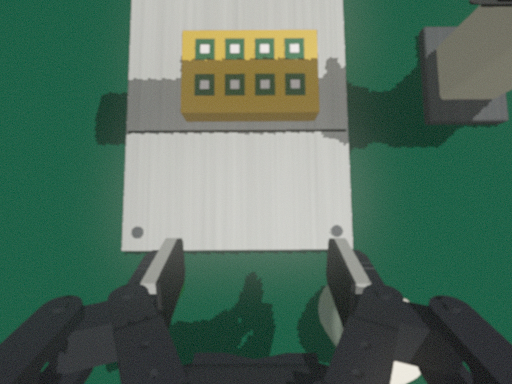

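```bash
cat > front.py <<'E'
from h import *
import sys
d,p=load(sys.argv[1]); im=d["image"].astype(float); H=hsv(d);h,s,v=cv2.split(H); g=cv2.cvtColor(d["image"],cv2.COLOR_RGB2GRAY).astype(float)
def px(x,y,z=20): return project(d,S2W(x,y,z),p).astype(np.float32)
xs=np.arange(-35,12,.25); sat=im[...,0]-im[...,2]   # gold: R-B large
F=[];L=[]
for y in np.arange(-92,93,4.):
    q=px(0,y); qs=np.array([px(x,y)[0] for x in xs])
    a=cv2.remap(g.astype(np.float32),qs[:,:1].copy(),qs[:,1:].copy(),cv2.INTER_LINEAR).ravel()
    b=cv2.remap(sat.astype(np.float32),qs[:,:1].copy(),qs[:,1:].copy(),cv2.INTER_LINEAR).ravel()
    gold=b>40
    if gold[:60].mean()>.5: F.append((y,xs[np.where(gold)[0].max()]))
    else:
        w=np.abs(xs)<4; k=np.argmin(np.where(w,a,999)); sel=abs(xs-xs[k])<2.5; ww=np.clip(np.median(a[w])-a,0,None)*sel
        if ww.sum()>10: L.append((y,(ww*xs).sum()/ww.sum()))
F=np.array(F);L=np.array(L)
def rf(A):
    k=np.polyfit(A[:,0],A[:,1],1); r=A[:,1]-np.polyval(k,A[:,0]); A=A[abs(r)<1.5]; return np.polyfit(A[:,0],A[:,1],1),A[:,1].std()
fk,_=rf(F);lk,_=rf(L); print(len(F),F[:,0].min(),F[:,0].max(),"front",fk,"line",lk)
for y in (F[:,0].min(),14,F[:,0].max()): print("gap at",y,np.polyval(lk,y)-np.polyval(fk,y))
E
python3 front.py w11
python3 - <<'E'
import cv2;im=cv2.imread("pics/w11.png")[20:160,110:360];cv2.imwrite("pics/w11z.png",cv2.resize(im,None,fx=3.2,fy=3.2,interpolation=cv2.INTER_CUBIC))
E
```

```text
30 -48.0 68.0 front [ 4.75506294e-03 -9.51183634e+00] line [ 0.00176889 -0.41208548]
gap at -48.0 9.24308730492996
gap at 14 9.057944398981242
gap at 68.0 8.896690900251713
```

View pics/w11z.png

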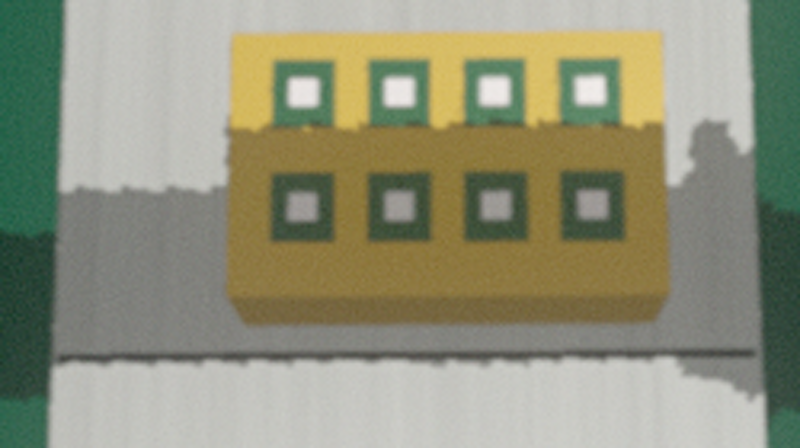

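```bash
python3 - <<'E'
from h import *
th=np.radians(35);Rp=tool(np.sin(th),-np.cos(th),-1)
print(rel(S2W(75,15,300)),rel(S2W(-110,15,310)),rel(S2W(-175,14.5,200),Rp))
E
```

```text
(array([  80. ,    2.1, -137.1]), array([0., 0., 0.])) (array([252.5,   0.8, -69.4]), array([0., 0., 0.])) (array([ 2.66e+02, -2.00e-01,  5.76e+01]), array([ -0. , -59.5,  -0.4]))
```

```bash
python3 -m jog '15 0 -60 0 0 0 0.5; 40 1 -115 0 0 0 0.5; 80 2 -148 0 0 0 0.5; 135 2 -120 0 -7 0 0.5; 190 1 -97 0 -16 0 0.5; 245 1 -75 0 -26 0 0.5; 265 0 -40 0 -36 0 0.5; 272 0 0 0 -46 0 0.5'
python3 - <<'E'
from h import *
from cell import ctrl
s=ctrl.read_state(); print(W2S(s['eef_pos']),s['force'])
th=np.radians(35);Rp=tool(np.sin(th),-np.cos(th),-1)
print(rel(S2W(-160,14.5,130),Rp),rel(S2W(-110,14.5,27),Rp))
E
```

```text
clock: 15.88
eef_pos: [527.3, 114.7, 256.3]
tool_rot: [3.134, 0.377, 1.729]
force: [0.4, 0.2, -1.1]
width: 64.1
[[-158.74945099   15.6259614   256.26818464]] [ 0.35004992  0.18395693 -1.08214254]
(array([ 47.7,  -2. , 116.9]), array([  0.2, -13.4,  -0.5])) (array([ 39.1,  -2.5, 231.1]), array([  0.2, -13.4,  -0.5]))
```

```bash
python3 -m jog '25 -1 45 0 -8 0 0.5; 47 -2 95 0.2 -13.4 -0.5 0.5; 46 -2 140 0.2 -13.4 -0.5 0.5; 44 -2 180 0.2 -13.4 -0.5 0.5; 41 -2.5 210 0.2 -13.4 -0.5 0.5; 39 -2.5 230 0.2 -13.4 -0.5 0.5; 39 -2.5 230 0.2 -13.4 -0.5 0.5; 39 -2.5 230 0.2 -13.4 -0.5 0.5'
python3 - <<'E'
from h import *
from cell import ctrl
s=ctrl.read_state(); print(W2S(s['eef_pos']),s['force'])
th=np.radians(35);Rp=tool(np.sin(th),-np.cos(th),-1)
print(rel(S2W(-84,14.5,26.4),Rp),rel(S2W(-76,14.5,26.4),Rp))
E
```

```text
clock: 16.88
eef_pos: [531.5, 65.6, 26.0]
tool_rot: [-3.133, 0.606, 1.742]
force: [-0.4, -0.6, 0.3]
width: 64.0
[[-109.65578461   11.58664259   26.04356675]] [-0.44977085 -0.58667305  0.25810038]
(array([-21.3,   2.9,  14.3]), array([-0.4, -0.3,  0.2])) (array([-27.9,   2.9,  18.9]), array([-0.4, -0.3,  0.2]))
```

```bash
python3 -m jog '-8 1.5 5.6 0 0 0 0.5; -17 2.5 11.5 0 0 0 0.5; -17 2.5 11.5 0 0 0 0.5; -17 2.5 11.5 0 0 0 0.5; -17 2.5 11.5 0 0 0 0.5'
python3 - <<'E'
from h import *
from cell import ctrl
for i in range(3):
    s=ctrl.read_state(); print(W2S(s['eef_pos']),s['force'],s['tool_rot']); 
    snap("wrist","w12")
th=np.radians(35);Rp=tool(np.sin(th),-np.cos(th),-1)
print(rel(S2W(-76,14.5,26.4),Rp))
E
python3 rear.py w12
```

```text
clock: 17.5
eef_pos: [536.6, 45.1, 25.3]
tool_rot: [-3.13, 0.607, 1.743]
force: [0.5, -0.1, -0.5]
width: 64.1
[[-88.5818087   13.22917478  25.33586831]] [ 0.54653782 -0.12697604 -0.47782692] [-3.1304208   0.60692173  1.74281756]
[[-88.56691016  13.22527672  25.32313391]] [-0.88050275 -0.10679837  0.57171554] [-3.13036315  0.60701161  1.74292435]
[[-88.45562533  13.20906176  25.32728748]] [-0.30650734  0.87364286 -0.54210599] [-3.13030454  0.60718542  1.74287154]
(array([-10.8,   1.3,   6.2]), array([-0.5, -0.2,  0.2]))
rear face: angle deg 0.06052115837560915 x at y=14 -77.97409453917211 4267 -41.960599361518284 49.448175199986856
```

```bash
python3 -m jog '-3 1 2 -0.5 -0.2 0.2 0.5; -6 1 4 -0.5 -0.2 0.2 0.5; -9 1 5.7 -0.5 -0.2 0.2 0.5; -10.8 1 6.5 -0.5 -0.2 0.2 0.5; -10.8 1 6.5 -0.5 -0.2 0.2 0.5; -10.8 1 6.5 -0.5 -0.2 0.2 0.5; -10.8 1 6.5 -0.5 -0.2 0.2 0.5'
python3 - <<'E'
from h import *
from cell import ctrl
s=ctrl.read_state(); print(W2S(s['eef_pos']),s['force'],s['tool_rot']); 
snap("wrist","w13")
E
python3 rear.py w13
```

```text
clock: 18.52
eef_pos: [539.7, 32.0, 26.4]
tool_rot: [-3.141, 0.612, 1.738]
force: [-1.0, 1.1, -1.3]
width: 64.0
[[-75.1709831   14.12597261  26.36816048]] [-0.98364306  1.09233304 -1.27349586] [-3.14145259  0.61163153  1.73790804]
rear face: angle deg 0.06515543967557241 x at y=14 -70.12107628533954 4548 -41.97408439938048 49.7348221669246
```

```bash
python3 -m jog '16 0 -11 0 0 0 0.5; 50 0 -40 0 0 0 0.5; 40 0 -85 0 0 0 0.5; 15 0 -135 0 0 0 0.5; -15 0 -180 0 0 0 0.5; -50 0 -225 0 0 0 0.5; -70 0 -255 0 5 0 0.5; -90 0 -265 0 14 0 0.5'
python3 - <<'E'
from h import *
th=np.radians(-25);Rp=tool(np.sin(th),-np.cos(th),-1)
print(rel(S2W(75,15,130),Rp))
E
```

```text
clock: 19.58
eef_pos: [526.4, 114.4, 296.6]
tool_rot: [3.14, 0.36, 1.745]
force: [0.2, -0.1, -0.6]
width: 64.3
(array([-160. ,   -1.8,  238.2]), array([ 0.1, 45.6,  0.5]))
```

```bash
python3 -m jog '-55 0 15 0 9 0 0.5; -110 0 36 0 18 0 0.5; -165 -1 57 0 28 0 0.5; -195 -2 72 0 37 0 0.5; -195 -2 110 0 45.3 0.5 0.5; -180 -2 165 0 45.6 0.5 0.5; -165 -2 220 0 45.6 0.5 0.5; -160 -2 238 0 45.6 0.5 0.5'
python3 -m jog '0 0 0 0 0 0 0.5; 0 0 0 0 0 0 0.5; 0 0 0 0 0 0 0.5'
python3 - <<'E'
from h import *
from cell import ctrl
s=ctrl.read_state(); print(W2S(s['eef_pos']),s['force'])
d,p=snap("wrist","w14")
c=np.mean([project(d,S2W(0,y,20),p)[0] for y in (-40,70)],0); print(c)
y0=int(c[1]); im=d["image"][max(y0-60,0):y0+40,120:370,::-1];cv2.imwrite("pics/w14z.png",cv2.resize(im,None,fx=3.2,fy=4,interpolation=cv2.INTER_CUBIC))
E
python3 front.py w14
```

```text
clock: 20.58
eef_pos: [561.8, -121.0, 127.2]
tool_rot: [-3.135, -0.433, 1.728]
force: [-0.3, -0.1, 0.9]
width: 64.2
clock: 20.95
eef_pos: [565.1, -121.9, 132.3]
tool_rot: [3.138, -0.427, 1.732]
force: [-0.2, 0.4, 0.6]
width: 64.1
[[ 80.87308714  13.61812479 132.26657874]] [-0.20126969  0.35380451  0.58671564]
[253.50602945 138.9537008 ]
12 -48.0 68.0 front [ 0.00595449 -1.16430845] line [ 0.00152859 -0.35374284]
gap at -48.0 1.0230087953668217
gap at 14 0.7486030194614466
gap at 68.0 0.5096044404470874
```

View pics/w14z.png

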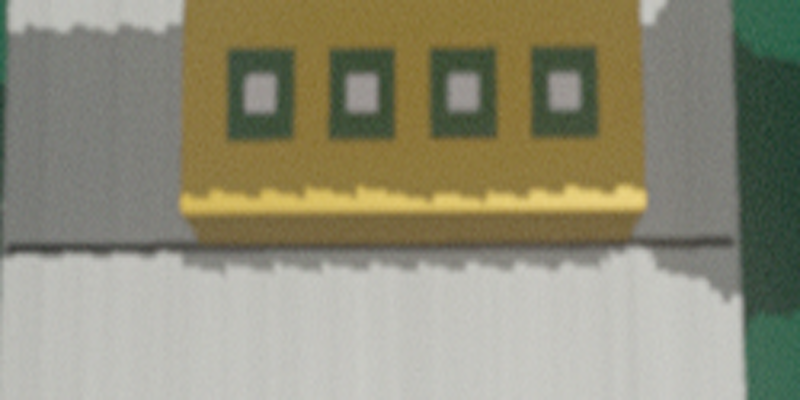

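```bash
python3 - <<'E'
from h import *
d,p=load("w14"); g=d["image"].astype(np.float32)
xs=np.arange(-6,6.1,.75)
def prof(ys):
    acc=0
    for y in ys:
        q=np.array([project(d,S2W(x,y,20),p)[0] for x in xs],np.float32)
        acc=acc+cv2.remap(g,q[:,:1].copy(),q[:,1:].copy(),cv2.INTER_LINEAR)[:,0]
    return acc/len(ys)
print(xs)
for ys in (np.arange(-85,-50,2),np.arange(-38,-20,2),np.arange(-15,25,2),np.arange(30,45,2),np.arange(48,62,2),np.arange(72,78,1)):
    P=prof(ys); print(ys[0],ys[-1]); print(" R",P[:,0].round().astype(int)); print(" B",P[:,2].round().astype(int))
E
```

```text
[-6.   -5.25 -4.5  -3.75 -3.   -2.25 -1.5  -0.75  0.    0.75  1.5   2.25
  3.    3.75  4.5   5.25  6.  ]
-85 -51
 R [126 126 127 127 127 125 111  86  86 117 154 178 189 190 189 190 190]
 B [122 123 123 123 123 120 107  82  82 113 149 174 184 185 184 185 184]
-38 -22
 R [121 116 118 119 119 117 111  98  90 100 119 131 138 152 169 182 190]
 B [ 63  63  64  65  65  64  64  64  72  92 114 125 132 146 163 177 184]
-15 23
 R [122 118 119 119 120 120 115 104  92 102 122 132 138 149 165 182 192]
 B [ 63  63  63  63  64  65  63  63  70  93 114 124 131 142 159 176 186]
30 44
 R [128 121 121 121 122 121 116 102  95 105 121 132 138 148 166 185 195]
 B [ 64  64  64  65  65  66  64  63  73  93 112 124 131 141 160 179 189]
48 60
 R [128 119 120 120 120 121 115 101  93 101 118 131 140 151 170 185 193]
 B [ 64  63  65  64  64  67  65  65  72  90 110 124 133 145 164 179 187]
72 77
 R [132 132 132 132 131 126 112  93  85 101 123 137 144 148 151 163 179]
 B [125 125 126 125 125 119 105  84  76  93 117 131 138 142 145 157 173]
```

```bash
python3 - <<'E'
from h import *
for t in("w1","w7"):
    d,p=load(t); S=W2S(cloud(d,p).reshape(-1,3)).reshape(384,512,3); h,s,v=cv2.split(hsv(d))
    m=(h<16)&(h>3)&(s>170)&(v>90)&(S[...,2]>190)&(S[...,1]>115)&(S[...,1]<160); q=S[m]; print(t,m.sum())
    if m.sum()>10:
        a=np.arctan2(q[:,0]+55,q[:,2]-165); r=np.hypot(q[:,0]+55,q[:,2]-165)
        for lo in range(30,95,10):
            k=(r>lo)&(r<=lo+10)
            if k.sum()>2: print(lo,k.sum(),np.median(a[k]).round(3),np.median(q[k],0).round(1))
        print(q.min(0),q.max(0))
E
```

```text
w1 604
30 62 -0.538 [-74.4 132.9 196.7]
40 122 -0.564 [-79.6 132.  202.6]
50 147 -0.587 [-86.1 131.4 210.3]
60 121 -0.605 [-92.8 130.4 217.3]
70 100 -0.633 [-99.9 130.2 225. ]
80 52 -0.655 [-105.8  130.3  230.4]
[-111.90626182  129.38562963  190.54724501] [-72.10359509 139.96878361 234.5540429 ]
w7 136
30 76 -0.772 [-80.8 130.3 192.1]
40 60 -0.774 [-84.8 130.7 196.1]
[-88.36094555 128.93290338 190.01561924] [-73.54757515 137.78045225 199.61323166]
```

The carrier's leading edge now lies on the line, with about 60% of the line's width still visible in front of it (zoomed row ~243). The lever leans at about -0.7 rad. Next I'll shut the fingers and go behind the lever.

```bash
python3 - <<'E'
from h import *
Rp=tool(0,-1,-1)
print(rel(S2W(75,20,330)),rel(S2W(-150,100,330)),rel(S2W(-150,135,330),Rp))
E
```

```text
(array([  87.6,    7.1, -177.7]), array([0., 0., 0.])) (array([292.8,  85.4, -84. ]), array([0., 0., 0.])) (array([293. , 120.4, -83.8]), array([  0.2, -24.5,  -0.4]))
```

```bash
python3 -m jog '15 0 -60 0 0 0 0; 35 2 -115 0 0 0 -1; 65 5 -165 0 0 0 -1; 110 20 -168 0 -4 0 -1; 165 45 -143 0 -10 0 -1; 220 65 -117 0 -16 0 -1; 265 90 -97 0 -22 0 -1; 293 120 -84 0.2 -24.5 -0.4 -1'
python3 -m jog '0 0 0 0 0 0 -1; 0 0 0 0 0 0 -1; 0 0 0 0 0 0 -1'
python3 - <<'E'
from h import *
from cell import ctrl
s=ctrl.read_state(); print(W2S(s['eef_pos']),s['force'],s['qpos'])
Rp=tool(0,-1,-1)
print(rel(S2W(-150,135,215),Rp))
d,p=snap("wrist","w15")
E
```

```text
clock: 22.0
eef_pos: [644.7, 132.0, 331.0]
tool_rot: [3.141, -0.002, 1.745]
force: [0.5, -0.1, -0.4]
width: -0.3
clock: 22.38
eef_pos: [645.7, 122.9, 328.8]
tool_rot: [-3.139, -0.001, 1.734]
force: [-0.2, 0.7, -0.1]
width: -0.3
[[-147.1877821   133.73321117  328.76326558]] [-0.19757623  0.73250416 -0.07548773] [-0.020867    0.5832578  -0.37408739  1.34902413  0.21260921  1.2507307
 -0.24265457]
(array([  2.7,   1.5, 113.8]), array([-0.1, -0. , -0.2]))
```

View pics/w15.png

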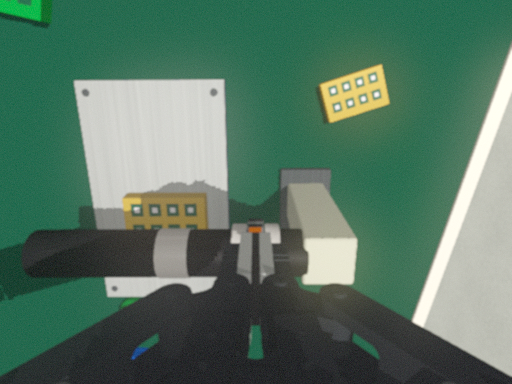

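```bash
python3 -m jog '2 1.5 45 0 0 0 -1; 2 1.5 85 0 0 0 -1; 2 1.5 105 0 0 0 -1; 2 1.5 114 0 0 0 -1; 2 1.5 114 0 0 0 -1'
python3 - <<'E'
from h import *
from cell import ctrl
s=ctrl.read_state(); print(W2S(s['eef_pos']),s['force'])
print(rel(S2W(-71,135,215),tool(0,-1,-1)))
d,p=snap("wrist","w16")
E
```

```text
clock: 23.05
eef_pos: [646.7, 126.8, 214.5]
tool_rot: [-3.139, -0.002, 1.736]
force: [0.3, 0.4, 0.4]
width: -0.4
[[-150.89281447  135.36966153  214.51749882]] [0.2703117  0.39760942 0.3508475 ]
(array([-79.9,  -0.2,  -0.6]), array([-0.1, -0.1, -0.1]))
```

View pics/w16.png

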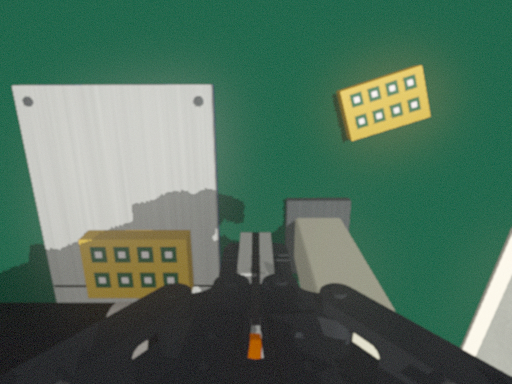

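```bash
python3 -m jog '-15 0 0 0 0 0 -1; -28 0 0 0 0 0 -1; -40 0 0 0 0 0 -1; -52 0 0 0 0 0 -1; -62 0 0 0 0 0 -1; -70 0 0 0 0 0 -1; -74 0 0 0 0 0 -1; -74 0 0 0 0 0 -1'
python3 - <<'E'
from h import *
from cell import ctrl
s=ctrl.read_state(); print(W2S(s['eef_pos']),s['force'],s["torque"])
snap("top","t17");d,p=snap("scene","s17");u=project(d,S2W(-55,135,200))[0].astype(int);print(u)
cv2.imwrite("pics/s17z.png",cv2.resize(d["image"][u[1]-60:u[1]+60,u[0]-80:u[0]+80,::-1],None,fx=4,fy=4,interpolation=cv2.INTER_CUBIC))
E
```

```text
clock: 24.1
eef_pos: [658.8, 54.2, 214.1]
tool_rot: [-3.139, -0.001, 1.737]
force: [0.9, -0.3, -0.8]
width: 0.2
[[-77.21057819 135.23955969 214.05350613]] [ 0.86188944 -0.26536768 -0.8421224 ] [ 0.0007994  -0.01273979 -0.01096448]
[267 235]
```

View pics/s17z.png

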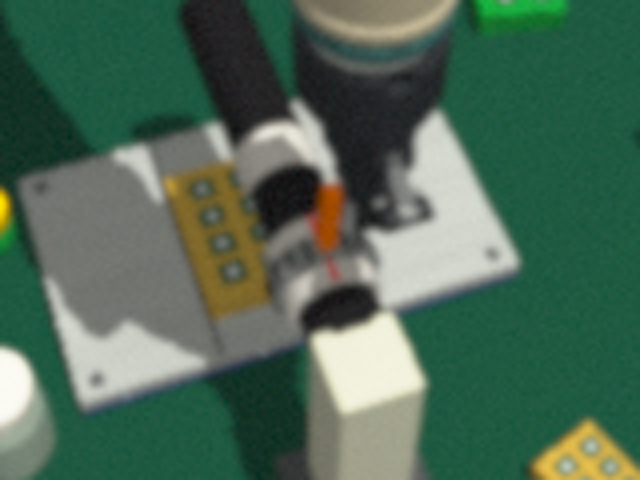

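```bash
python3 -m jog '-3 0 0 0 0 0 -1; -5 0 0 0 0 0 -1; -5 0 0 0 0 0 -1; -5 0 0 0 0 0 -1'
python3 - <<'E'
from h import *
from cell import ctrl
s=ctrl.read_state(); print(W2S(s['eef_pos']),s['force'])
E
python3 -m jog '20 0 -2 0 0 0 -1; 60 0 -10 0 0 0 -1; 60 0 -60 0 0 0 -1; 60 0 -115 0 0 0 -1; 60 0 -130 0 0 0 -1; 60 0 -130 0 0 0 -1; 60 0 -130 0 0 0 -1'
python3 - <<'E'
from h import *
d,p=snap("wrist","w18"); print(W2S(p[0]))
print(rel(S2W(-40,60,370)))
E
```

```text
clock: 24.7
eef_pos: [659.7, 49.6, 214.2]
tool_rot: [-3.139, -0.001, 1.737]
force: [0.1, -0.2, 0.1]
width: -0.2
[[-72.60227165 135.32197379 214.18363399]] [ 0.09673547 -0.23351523  0.07415808]
clock: 25.58
eef_pos: [649.0, 109.0, 342.3]
tool_rot: [-3.136, -0.001, 1.738]
force: [-0.1, -1.5, -1.2]
width: 0.1
[[-132.93720782  134.6429368   342.34742918]]
(array([-92.7, -74.8, -27.5]), array([0., 0., 0.]))
```

View pics/w18.png

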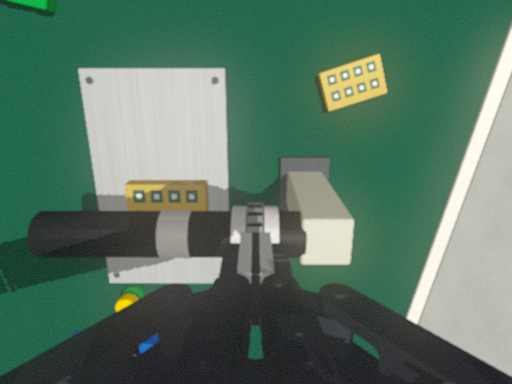

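```bash
python3 -m jog '-50 -25 -27 0 0 0 -1; -95 -55 -27 0 0 0 -1; -145 -75 -27 0 0 0 -1; -153 -75 -27 0 0 0 -1; -153 -75 -27 0 0 0 -1; -153 -75 -27 0 0 0 -1'
cat > lev.py <<'E'
from h import *
import sys
d,p=load(sys.argv[1]); print(W2S(p[0]).round(1))
S=W2S(cloud(d,p).reshape(-1,3)).reshape(384,512,3); h,s,v=cv2.split(hsv(d))
box=(S[...,2]>180)&(S[...,1]>105)&(S[...,1]<165)&(abs(S[...,0]+55)<60)
m=(h<18)&(h>4)&(s>150)&(v>70)&box&(S[...,2]>200); q=S[m]; print(m.sum(),q.min(0),q.max(0))
t=m&(S[...,2]>246); print("tip face",t.sum(),"x range",S[t][:,0].min(),S[t][:,0].max(),"y",S[t][:,1].min(),S[t][:,1].max(),"mean",S[t].mean(0))
r=((h<6)|(h>174))&(s>120)&box&(S[...,2]<200)&(v>60)
k,l,st,c=cv2.connectedComponentsWithStats(r.astype(np.uint8))
for i in range(1,k):
    if st[i,4]>5: print("red",st[i],S[l==i].mean(0), W2S(onplane(d,c[i],194,p)))
for z in range(200,256,8):
    k=m&(abs(S[...,2]-z)<4)
    if k.sum()>3: print(z,k.sum(),S[k][:,0].min().round(1),S[k][:,0].max().round(1))
c=np.argwhere(m).mean(0).astype(int); y0,x0=max(c[0]-50,0),max(c[1]-70,0)
cv2.imwrite(f"pics/{sys.argv[1]}z.png",cv2.resize(d["image"][y0:y0+100,x0:x0+140,::-1],None,fx=5,fy=5,interpolation=cv2.INTER_CUBIC)); print(x0,y0)
E
python3 -c "
from h import *
snap('wrist','w19')"; python3 lev.py w19
```

```text
clock: 26.38
eef_pos: [601.6, -52.2, 370.6]
tool_rot: [-3.139, -0.003, 1.74]
force: [-0.7, 0.2, -0.9]
width: -0.0
[[ 18.2  61.1 370.6]]
192 [-59.22799987 129.69887968 200.83292382] [-51.24821403 139.37170239 252.07712017]
tip face 60 x range -59.16264140714596 -51.39688081431306 y 129.69887967699952 139.37170239305226 mean [-55.11230755 133.04789305 250.29671449]
red [312  80  16   3  37] [-54.73200863 119.7808449  194.67363141] [[-54.72739807 119.8960741  194.        ]]
200 7 -57.1 -51.2
208 21 -58.7 -51.3
216 22 -58.7 -51.4
224 23 -58.6 -51.6
232 24 -58.6 -51.7
240 28 -59.2 -51.9
248 64 -59.2 -51.4
273 30
```

View pics/w19.png

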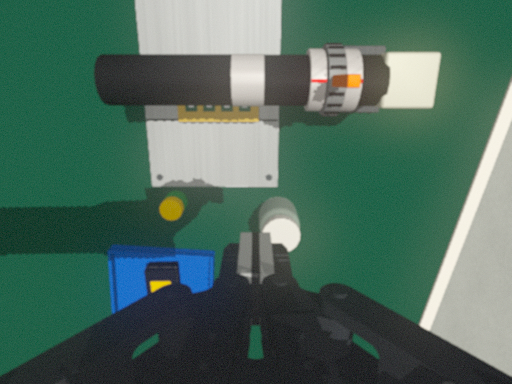

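View pics/w19z.png

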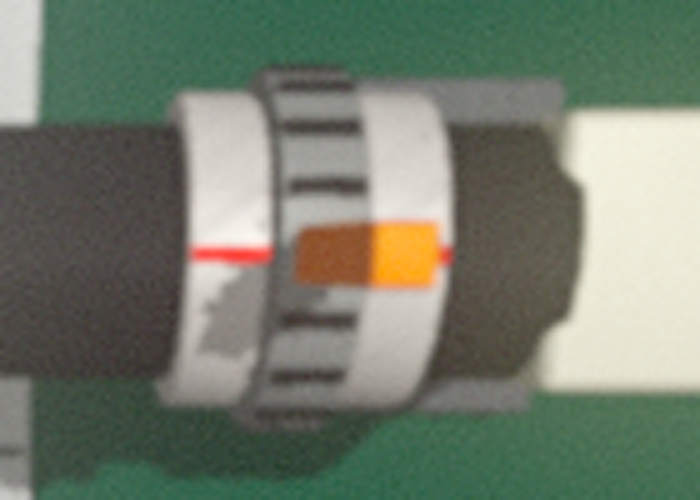

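The lever tip is centred on the red index line (zoomed row 254 for both), an angle of about -0.005 rad. One last check of the carrier, the box and the bystanders.

```bash
python3 front.py w19; python3 - <<'E'
from h import *
a,_=load("top0"); b,_=snap("top","t20")
dif=np.abs(a["image"].astype(int)-b["image"]).max(2); 
cv2.imwrite("pics/t20z.png",cv2.resize(b["image"][110:260,130:420,::-1],None,fx=2.7,fy=2.7,interpolation=cv2.INTER_CUBIC))
for n,(x0,x1,y0,y1) in dict(jar=(312,336,150,178),pot=(319,334,208,224),ball=(136,168,190,224)).items(): print(n,np.percentile(dif[y0:y1,x0:x1],[50,90,99]))
C=W2S(cloud(b).reshape(-1,3)).reshape(384,512,3);h,s,v=cv2.split(hsv(b))
m=(h>18)&(h<32)&(s>120)&(v>100)&(C[...,0]>200)&(C[...,0]<380); print("box patch z",m.sum(),np.median(C[m],0) if m.any() else None)
E
```

```text
jar [ 81. 145. 152.]
pot [ 97. 133. 140.]
ball [2.   4.   7.13]
box patch z 0 NoneTraceback (most recent call last):
  File "front.py", line 19, in <module>
    fk,_=rf(F);lk,_=rf(L); print(len(F),F[:,0].min(),F[:,0].max(),"front",fk,"line",lk)
         ~~^^^
  File "front.py", line 18, in rf
    k=np.polyfit(A[:,0],A[:,1],1); r=A[:,1]-np.polyval(k,A[:,0]); A=A[abs(r)<1.5]; return np.polyfit(A[:,0],A[:,1],1),A[:,1].std()
                 ~^^^^^
IndexError: too many indices for array: array is 1-dimensional, but 2 were indexed
```

View pics/t20z.png

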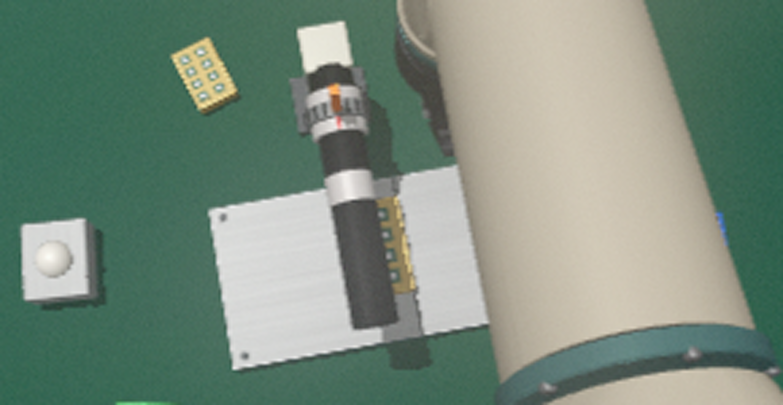

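```bash
python3 - <<'E'
from h import *
for t in("w1","w19"):
    d,p=load(t); S=W2S(cloud(d,p).reshape(-1,3)).reshape(384,512,3); h,s,v=cv2.split(hsv(d))
    for n,m in dict(jar=(S[...,2]>78)&(S[...,2]<95)&(S[...,0]>70)&(S[...,0]<190)&(S[...,1]>60),pot=(S[...,2]>38)&(S[...,2]<52)&(S[...,0]>90)&(S[...,0]<160)&(h>18)&(h<32)&(s>120)).items():
        mm,st,c=rect(m); q=S[mm]; print(t,n,q[:,:2].min(0).round(),q[:,:2].max(0).round())
d,p=load("w19");S=W2S(cloud(d,p).reshape(-1,3)).reshape(384,512,3)
h,s,v=cv2.split(hsv(d));q=S[(S[...,2]>40)&(S[...,2]<48)&(h>15)&(h<32)&(s>110)&(abs(S[...,1])<80)&(S[...,0]<20)]
print("carrier top front x",np.percentile(q[:,0],[95,99]),"y",q[:,1].min(),q[:,1].max())
E
```

```text
w1 jar [124.  71.] [177. 123.]
w1 pot [112. -78.] [145. -46.]
w19 jar [125.  73.] [173. 124.]
w19 pot [112. -78.] [145. -46.]
carrier top front x [-2.34103166 -1.0635414 ] y -42.576198706709945 65.47735104172143
```

```bash
python3 -c "
from cell import ctrl
print(ctrl.finish_job()); print(ctrl.read_state()['clock'])"
```

```text
the job is handed in; nothing more can be done
None
the job is handed in; nothing more can be done
```

I did the three steps in the order asked and handed the job in at about 26.5 s. The hand-in reports no verdict, so everything below rests on my own checks.

- **Chip box:** I lifted it off the stage and set it down near the middle of the blue tray. The wrist picture after release shows it flat there.
- **Carrier:** I slid it flat along the stage with both fingertips behind it. Three measurements put its leading edge between about 0.2 and 1 mm short of the line's centre, so on the 2 mm line and not past it. It is square to the line within about 0.25°. The measurements differed by about 0.5 mm, and I made no further nudge.
- **Zoom lever:** I pushed it up with the shut fingers, aiming at the lever only. Its tip measures in line with the visible red mark, at about -0.005 rad. I saw no contact with any other part of the microscope.
- **Left alone:** Before and after, the pot's position matches and the trackball's picture is unchanged. The jar agrees within 1–4 mm, and a finger partly hid it in the last view.
- **Checks that failed:** A last top view of the box was blocked by the arm. My leading-edge script also could not run on the final picture. In that picture, depth readings put the carrier's top front edge at about -1 mm from the line, which agrees with the earlier views.

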